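Raise the clean-cabinet sash to the working height

ROBOT

A 6-joint arm with a two-finger parallel gripper is mounted at the origin on the work surface. World frame = base frame: x ahead of the robot, y to its left, z up, the work surface at z = 0. Lengths are in m, angles in rad, forces in N, time in s.
With the tool pointing down it reaches from about 0.4 to 0.825 m from the base axis. Payload 7 kg.
Tool frame: the origin (TCP) lies at the very end of the fingers, on their centre line; the grasp point (between the pads) lies 19 mm behind it; z points along the fingers, y is the line along which they close (so a half turn about z gives the same grasp; the last joint's range is limited). The gripper opens to 88 mm and grips with 3 to 60 N. Pads are 19 mm wide; open, the fingers measure 130 mm over their backs; the gripper's body (78 mm by 193 mm) begins 47 mm behind the grasp point.
Start: joints at [1.489, 0.359, 0.012, 0, -1.224, -0.288], TCP at [0.244, 0.629, 0.227] pointing down, gripper open.
Joint ranges: [-3.07, 3.07], [-1.43, 2.12], [-1.02, 1.25], [-3.03, 1.67], [-3.05, -0], [-3.03, 3.03]. Speed limits (rad/s): [2.39, 2.39, 3.01, 3.14, 3.14, 3.14].

INTERFACE

Orientations are given as [roll, pitch, yaw] about the fixed x, y, z axes, in that order (R = Rz(yaw) Ry(pitch) Rx(roll)).
In Python, from station import arm gives the robot as it stands.
- The arm moves only by the tool step_arm, never from a script. Its argument "rows" is a list of rows, each a list of 5 numbers: the shift along the world's x, y, z in m, then the turn about the world's z in rad, then the finger opening in m, from 0 to 0.0876. In form: [[x, y, z, spin, gripper], ...]. A call has 1 to 20 rows; each row is the pose to reach, as a shift and turn from the pose commanded when the call began; what a row does not reach only later rows make up. A row lasts 1/10 s, in which the tool goes at most 50 mm and 8.59 degrees, less where a joint would pass 70% of its speed; a pose out of reach is approached as far as the arm can. A call with a gripper value outside its range is refused whole. The fingers move at their own pace and stop on an object; "newtons" is the grip in N (left out, the last holds). Time passes only in rows, so rows that repeat a pose let the fingers close. It gives the time, the measured TCP pose, the force, the opening and the grip force at its end, in the units of the state.
- arm.get_state(): the state, without advancing time (a new reading comes with each control period).
- arm.grab_frame(name): name is "scene" or "side" or "wrist"; returns a dict with "color" (480x640x3 uint8, blue, green, red), "vfov" (degrees; the focal length in pixels is half the picture's height over the tangent of half this angle, whatever the lens; pixels are square), "cx", "cy" (the principal point, pixels), "rvec" (rotation vector, rad) and "tvec" (3), from world to camera coordinates, as OpenCV has them. Camera axes: x right, y down, z forward; pixel columns grow to the right and rows downward; lengths in m; the calibration is good to about 2 mm. A picture is of the moment at which its call begins. There is no depth.
- arm.job_done(): hands the job in; it is judged then, once.
The state is a dict: "t": time; "q": joint angles; "qd": joint speeds; "joint_efforts": joint torques, N m; "eef_pos": TCP position; "ee_rot": TCP orientation; "force": force on the tool from outside, world axes, zero at the start; "moment": the same for the moment, N m; "width": finger opening in m; "gripper_force": force on a finger pad.
Only numpy, scipy, OpenCV 4.12 (cv2) and the standard library are available. Lean on these libraries where they do the work, as an engineer would, in place of code of your own. Each camera call takes 0.05 s, during which the arm holds its last target. There are 200 camera calls.

TASK

Open the bench cabinet for work: put your fingertips beneath the lip along the bottom of its sliding window and push the window up steadily until the lip is level with the pointer clamped on the right-hand post, then take the hand away and leave the window there. Do not grip the lip, shove on the pane or shift the pointer, and leave the tube rack, bottle and tip box standing where they are.

Things in the scene. Friction and masses are not known exactly. Their poses are not given: they have to be found in the camera images.
- cabinet: Fixed clear-walled cabinet, 600 wide x 320 deep x 600 mm high, sliding window towards the robot. Origin: bench level, under the middle of the window; +x into the cabinet, z up, y along the window. Front posts 30 x 30 mm, centred at x = 0, y = +-285 mm; a 40 mm high sill between them ends flush with their fronts (x = -15 mm), so the space under the lip before it is open down to the bench.
- sash (a joint): Height of the sliding window above its lowest position, in m, 0 to 0.25, upward positive. The window is fully counterweighted: it stays at any height and its guides take 3 to 4 N to move, plus about 1.5 N at 0.1 m/s.
- lip_edge (a point): Middle of the lower front edge of the lip (55 mm before the cabinet's x = 0); moves with the window; cabinet's axes. The lip: level aluminium ledge, 10 mm thick, 490 mm long, 40 mm out from the posts; flat underside 60 mm above the bench at joint 0. On top a 4 mm black pad, set back 14 mm from the edge; rail and clear pane behind rise to 286 mm above the underside.
- lip_line (a point): Middle of the lip's front face, half-way up its 10 mm thickness (5 mm above lip_edge); moves with the window; axes as the cabinet's. This is the height that is to match the pointer.
- pointer (a point): Tip of the pointer that marks the working height: a white plastic clamp, 24 mm high, round the right-hand (-y) front post, thumbscrew outside, pointed tip towards the lip's end. The tip is 23 mm before the post's axis and 251 mm right of the cabinet's middle. The lip passes it freely. Cabinet's axes.
- rack: Loose black tube rack, 75 x 75 mm, with four blue-capped tubes, 114 mm high overall, standing before one side of the window. Origin: centre of its underside.
- bottle: Loose white plastic bottle, 60 mm diameter, 125 mm high, standing before the other side of the window. Origin: centre of its underside.
- tipbox: Loose clear box with yellow tray, 80 x 115 mm, 63 mm high, standing on the bench beside the cabinet's left post. Origin: centre of its underside.

How it is judged:
On the way:
1. the fingers push the window up by its lip (contact force between the fingers and sash_c1 above 0.5 N and velocity of joint sash above 0.004 m/s), for 0.2 s.
At the end, for the whole second after the job is handed in: The middle of the lip's front face is within 10 mm of the pointer tip's height, the window is at rest, the pointer is where it was (6 mm) and rack, bottle and tip box are where they stood (15 mm) (z of lip_line in the frame of pointer between -0.01 and 0.01 m and velocity of joint sash between -0.004 and 0.004 m/s and distance of pointer from where it was at the start of the episode below 0.006 m and distance of each of rack, bottle, tipbox from where it was at the start of the episode below 0.015 m); the robot touches nothing.
It fails at once if the lip is gripped between the fingers (pressed on top and beneath at once) (contact force between the fingers and sash_c1 above 1 N and contact force between the fingers and sash_c2 above 1 N).
It fails at once if the clear pane is shoved (over 8 N), or the lip is pushed with the arm or the gripper's body instead of the fingers (over 8 N) (contact force between any of the fingers, the arm and sash_c3 above 8 N or contact force between the arm and sash_c1 above 8 N).
It fails at once if the window is flung up (faster than 0.35 m/s) (velocity of joint sash above 0.35 m/s).
It fails at once if the pointer is shifted (distance of pointer from where it was at the start of the episode above 0.006 m).
It fails at once if the tube rack, bottle or tip box is pushed, tipped or lifted (distance of any of rack, bottle, tipbox from where it was at the start of the episode above 0.015 m or angle between any of rack, bottle's own z axis and vertical above 0.3 rad).
It also fails if it takes over 48 s, if anything falls off the work surface, if the arm or the gripper's body presses on something with over 40 N, if the wrist force passes 120 N, or if a joint passes its speed limit or range.

## Working session

There is one attempt and no reset: what is moved stays moved. The work goes in short steps, Python scripts to look and compute and a tool call to move; the robot and the scene stay as the last step left them, time stands still between calls to the robot, and variables do not carry over. Pictures are saved under pics/ and viewed, at most 10 in all, crops included, and the job is handed in when it is done.

Besides the shell and the picture viewer there is one more tool, called by a JSON object that holds its "api" and its "payload", one argument or row to a line. step_arm: Moves the arm, as the interface text tells. Its arguments: {"type":"object","properties":{"rows":{"type":"array"},"newtons":{"type":"number"}},"required":["rows"]}

```bash
mkdir -p pics
cat > h.py <<'E'
import numpy as np, cv2, json
from station import arm
def grab(n,f):
    d=arm.grab_frame(n); cv2.imwrite(f'pics/{f}.png',d['color'])
    json.dump({k:(np.array(d[k]).ravel().tolist()) for k in('vfov','cx','cy','rvec','tvec')},open(f'pics/{f}.json','w')); return d
def cam(f):
    c=json.load(open(f'pics/{f}.json')); R=cv2.Rodrigues(np.array(c['rvec']))[0]; t=np.array(c['tvec'])
    fl=240/np.tan(np.radians(c['vfov'][0])/2); K=np.array([[fl,0,c['cx'][0]],[0,fl,c['cy'][0]],[0,0,1]]); return K,R,t
def ray(f,u,v):
    K,R,t=cam(f); return -R.T@t, R.T@np.linalg.inv(K)@[u,v,1]
def onz(f,u,v,z):
    o,d=ray(f,u,v); return o+d*(z-o[2])/d[2]
def tri(obs):
    A=np.zeros((3,3));b=np.zeros(3);L=[]
    for f,u,v in obs:
        o,d=ray(f,u,v);d=d/np.linalg.norm(d);P=np.eye(3)-np.outer(d,d);A+=P;b+=P@o;L.append((o,P))
    x=np.linalg.solve(A,b); return x,[np.linalg.norm(P@(x-o)) for o,P in L]
def proj(f,p):
    K,R,t=cam(f); q=K@(R@np.array(p)+t); return q[:2]/q[2]
E
python3 - <<'E'
from h import *
for n in('scene','side','wrist'): grab(n,n+'0'); o,d=ray(n+'0',320,240); print(n,o,d)
print(arm.get_state())
E
```

```text
scene [0.26311216 0.74403437 1.04178727] [ 0.2224689  -0.59154081 -0.77514012]
side [-0.11369731 -0.63166441  1.01710572] [ 0.47941104  0.58184671 -0.65728628]
wrist [0.32105928 0.59966336 0.38354791] [-0.27907536  0.12725608 -0.95199024]
{'t': 0.15, 'q': array([ 1.48910975e+00,  3.59196958e-01,  1.12756969e-02, -2.38413628e-04,
       -1.22407648e+00, -2.88109038e-01]), 'qd': array([-0.00071942, -0.00083825,  0.00066736,  0.00236448,  0.00012311,
        0.00032648]), 'joint_efforts': array([-2.41026619e-04, -5.83273780e+01,  2.93288380e+01,  7.00101390e+00,
        8.81132204e-03, -1.12223759e-04]), 'eef_pos': array([0.24385445, 0.6290289 , 0.22586003]), 'ee_rot': array([ 3.14037706e+00, -1.26482635e-04, -3.69876691e-01]), 'force': array([ 0.48739073, -0.16399836,  0.55400331]), 'moment': array([-0.03884233,  0.0314192 ,  0.0452426 ]), 'gripper_force': 0.0, 'width': 0.08756820375971758}
```

View pics/scene0.png

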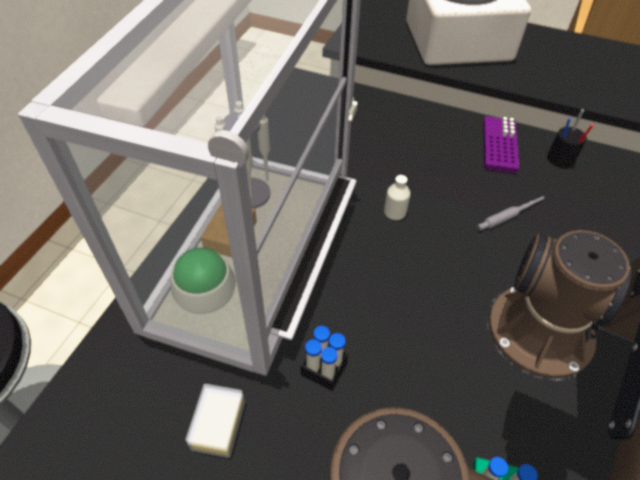

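View pics/side0.png

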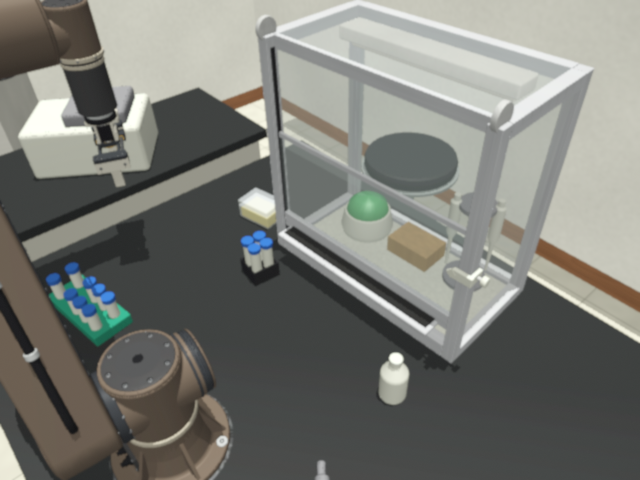

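The scene view shows the lip running from (352,180) to (283,333), the pointer near (352,108), the bottle at (397,198) and the rack at (325,355). In the side view the lip runs from (282,238) to (440,328), with the pointer near (475,277), the bottle at (394,380) and the rack at (258,258). I'll zoom in on these.

Run:
```python
import cv2,numpy as np
s=cv2.imread('pics/scene0.png');d=cv2.imread('pics/side0.png')
r=lambda i,x,y,w,h,k:cv2.resize(i[y:y+h,x:x+w],None,fx=k,fy=k,interpolation=cv2.INTER_CUBIC)
a=np.hstack([r(s,310,80,65,50,6),r(d,430,250,65,50,6)])           # 390x300 each
b=np.hstack([r(s,260,160,130,100,3),r(d,395,290,130,100,3)])
cv2.imwrite('pics/z1.png',np.vstack([a,b]))
a=np.hstack([r(s,255,300,100,75,4),r(d,230,190,100,75,4)]);b=np.hstack([r(s,180,380,100,75,4),r(d,360,345,100,75,4)])
cv2.imwrite('pics/z2.png',np.vstack([a,b]))
```

```text
(no output)
```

View pics/z1.png

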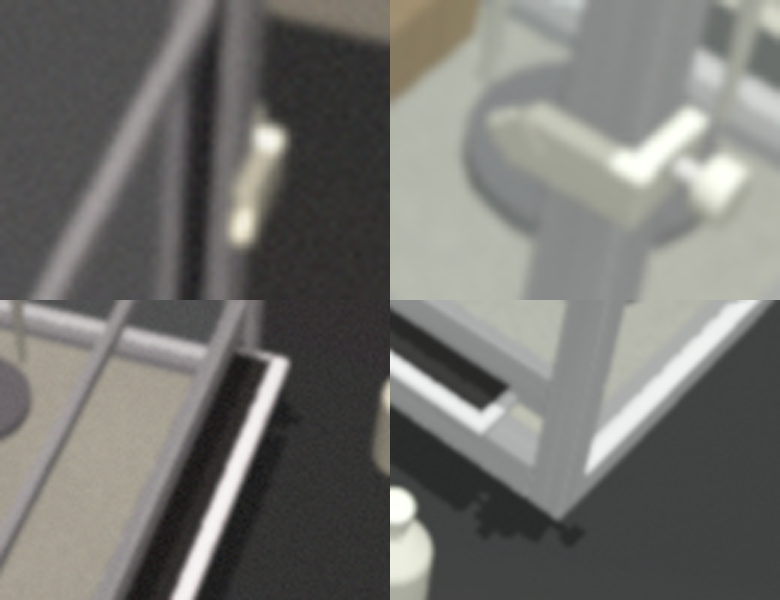

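View pics/z2.png

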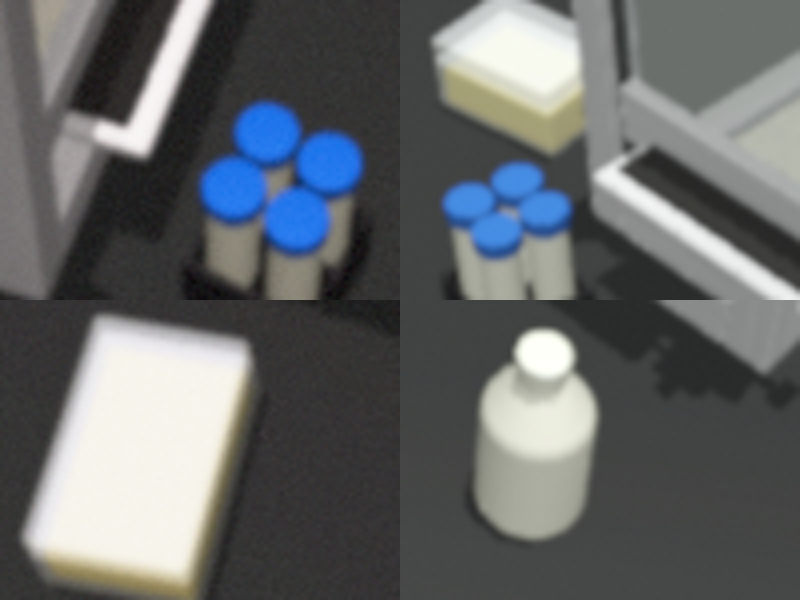

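The crops show the lip's front corners at scene (356,179) and (291,338), and at side (426,334) and (279.5,235). The pointer tip is at about side (447,270.5) and scene (350,119).

Run:
```python
from h import *
Rr,e=tri([('scene0',356,179.3),('side0',426,333.5)]);print('R',Rr,e)
L,e=tri([('scene0',291,338),('side0',279.5,235)]);print('L',L,e,np.linalg.norm(L-Rr))
z=.070
for f,a,b in(('scene0',(356,179.3),(291,338)),('side0',(426,333.5),(279.5,235))):
    A,B=onz(f,*a,z),onz(f,*b,z);print(f,A,B,np.linalg.norm(A-B))
yd=(L-Rr)/np.linalg.norm(L-Rr);yd[2]=0;yd/=np.linalg.norm(yd);xd=np.array([yd[1],-yd[0],0])
O=(L+Rr)/2+xd*.055;O[2]=0;print('cab O',O,'yaw',np.arctan2(xd[1],xd[0]),xd,yd)
P,e=tri([('scene0',350,119),('side0',447,270.5)]);print('P',P,e,'cab',(P-O)@xd,(P-O)@yd)
T=O-.023*xd-.251*yd
for z in np.arange(.1,.34,.02):
    print(round(z,2),[proj(f,T+[0,0,z]).round(1) for f in('scene0','side0')])
# objects
for n,k,m in(('scene0',1,0),('side0',1,0)):
    im=cv2.imread(f'pics/{n}.png');h=cv2.cvtColor(im,cv2.COLOR_BGR2HSV)
    M=cv2.inRange(h,(100,150,120),(120,255,255));N,_,st,c=cv2.connectedComponentsWithStats(M)
    for i in range(1,N):
        if st[i,4]>40: print(n,c[i].round(),st[i,4],onz(n,*c[i],.114).round(3))
print('bottle base',onz('side0',394,392,.015),onz('scene0',397,205,.03),'cap',tri([('scene0',401,181),('side0',396,358)]))
```

```text
R [ 0.5263832  -0.2060444   0.09374934] [np.float64(0.001254028393749777), np.float64(0.001254028393749792)]
L [0.49588964 0.2799365  0.08750976] [np.float64(0.0013748463087382952), np.float64(0.0013748463087382354)] 0.4869766152871991
scene0 [ 0.53172242 -0.22892129  0.07      ] [0.49877894 0.27201239 0.07      ] 0.5020157695710089
side0 [ 0.54435946 -0.19512621  0.07      ] [0.50895384 0.29722085 0.07      ] 0.4936184621574869
cab O [0.56602847 0.04039033 0.        ] yaw 0.06266425305932975 [0.99803724 0.06262325 0.        ] [-0.06262325  0.99803724  0.        ]
P [ 0.55634455 -0.21194622  0.27186336] [np.float64(0.00035360046499714103), np.float64(0.00035360046499727184)] cab -0.025467043383606693 -0.25123483706331234
0.1 [array([344.9, 172.4]), array([437.5, 325.7])]
0.12 [array([345.3, 166.8]), array([438.6, 319.7])]
0.14 [array([345.8, 161. ]), array([439.7, 313.6])]
0.16 [array([346.2, 155. ]), array([440.8, 307.4])]
0.18 [array([346.7, 148.9]), array([442., 301.])]
0.2 [array([347.2, 142.7]), array([443.2, 294.5])]
0.22 [array([347.7, 136.3]), array([444.4, 287.8])]
0.24 [array([348.2, 129.7]), array([445.7, 281. ])]
0.26 [array([348.7, 123. ]), array([447. , 273.9])]
0.28 [array([349.3, 116.1]), array([448.3, 266.8])]
0.3 [array([349.8, 109.1]), array([449.7, 259.4])]
0.32 [array([350.4, 101.8]), array([451.1, 251.8])]
scene0 [325. 344.] 895 [0.421 0.279 0.114]
scene0 [498. 466.] 297 [0.059 0.382 0.114]
scene0 [527. 473.] 220 [0.011 0.373 0.114]
side0 [256. 242.] 427 [0.42  0.273 0.114]
side0 [ 71. 268.] 111 [0.027 0.501 0.114]
side0 [ 53. 279.] 120 [-0.02   0.494  0.114]
side0 [ 99. 290.] 376 [0.047 0.384 0.114]
side0 [ 79. 302.] 372 [-0.002  0.377  0.114]
bottle base [ 0.41015426 -0.2283599   0.015     ] [ 0.4092536  -0.21981637  0.03      ] cap (array([ 0.41312421, -0.21888562,  0.12060276]), [np.float64(0.0024842300755555475), np.float64(0.0024842300755555965)])
```

```bash
ls; ls / | head -40; nproc
```

```text
h.py
pics
bin
container_info.json
dev
etc
home
include
lib
lib64
libexec
lost+found
mnt
nix
old_root
opt
proc
root
run
sbin
share
sys
tmp
usr
var
workdir
4
```

The lip's underside is at about z = 0.08 and the pointer at about z = 0.268. The moves keep the tool vertical, so I'll look at the finger shape before deciding how to get beneath the lip.

Run:
```python
import cv2,numpy as np
w=cv2.imread('pics/wrist0.png');d=cv2.imread('pics/side0.png')
c=cv2.resize(d[60:210,50:170],(384,480),interpolation=cv2.INTER_CUBIC)
cv2.imwrite('pics/z3.png',np.hstack([cv2.resize(w,(416,480)) if 0 else w[:,112:528],c]))
```

```text
(no output)
```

View pics/z3.png

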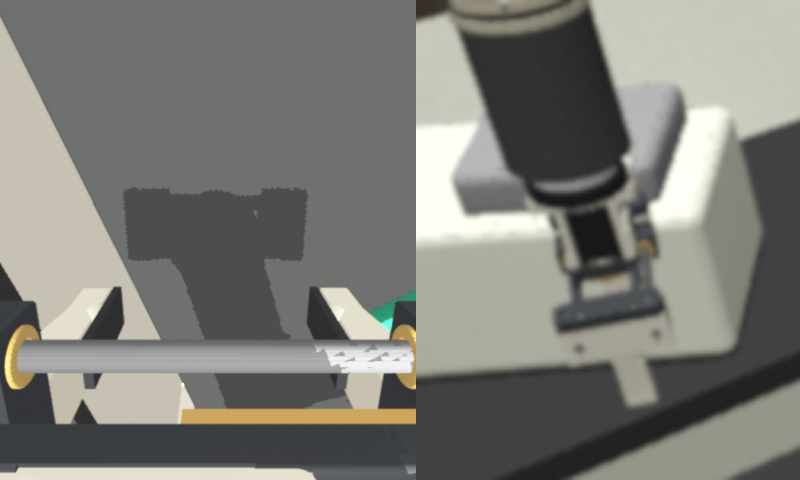

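The fingers are straight with no hook, and spin plus translation can't tilt them. I'll bring the closed fingers, closing axis along the lip, in front of the middle of the lip and see how contact behaves there.

{"api": "step_arm", "payload": {
  "rows": [
    [0.02, -0.03, 0.01, 0.02, 0],
    [0.04, -0.06, 0.02, 0.05, 0],
    [0.06, -0.09, 0.03, 0.08, 0],
    [0.08, -0.12, 0.03, 0.11, 0],
    [0.1, -0.15, 0.03, 0.14, 0],
    [0.115, -0.18, 0.03, 0.17, 0],
    [0.125, -0.215, 0.03, 0.2, 0],
    [0.135, -0.25, 0.03, 0.23, 0],
    [0.145, -0.285, 0.03, 0.26, 0],
    [0.155, -0.32, 0.03, 0.29, 0],
    [0.165, -0.36, 0.03, 0.32, 0],
    [0.175, -0.4, 0.03, 0.35, 0],
    [0.18, -0.44, 0.03, 0.38, 0],
    [0.186, -0.48, 0.03, 0.41, 0],
    [0.186, -0.52, 0.03, 0.433, 0],
    [0.186, -0.56, 0.03, 0.433, 0],
    [0.186, -0.59, 0.03, 0.433, 0],
    [0.186, -0.59, 0.03, 0.433, 0],
    [0.186, -0.59, 0.03, 0.433, 0],
    [0.186, -0.59, 0.03, 0.433, 0]
  ],
  "newtons": 20
}}

```text
t: 2.15
eef_pos: [0.43, 0.0398, 0.2565]
ee_rot: [-3.141, -0.0, 0.063]
force: [-0.5, 0.4, -0.2]
width: 0.001
gripper_force: 0.0
```

{"api": "step_arm", "payload": {
  "rows": [
    [0, 0, -0.03, 0, 0],
    [0, 0, -0.06, 0, 0],
    [0, 0, -0.09, 0, 0],
    [0, 0, -0.12, 0, 0],
    [0, 0, -0.15, 0, 0],
    [0, 0, -0.17, 0, 0],
    [0, 0, -0.183, 0, 0],
    [0.015, 0, -0.183, 0, 0],
    [0.03, 0, -0.183, 0, 0],
    [0.04, 0, -0.183, 0, 0],
    [0.045, 0, -0.183, 0, 0],
    [0.045, 0, -0.183, 0, 0],
    [0.045, 0, -0.183, 0, 0]
  ]
}}

```text
t: 3.45
eef_pos: [0.4744, 0.0394, 0.0734]
ee_rot: [3.142, 0.0, 0.063]
force: [-0.3, 0.1, -0.4]
width: 0.0004
gripper_force: 0.0
```

Run:
```python
from h import *
s=arm.get_state();print(s['eef_pos'],s['force'],s['q'])
a=grab('side','side1')['color'];b=grab('scene','scene1')['color']
r=lambda i,x,y,w,h,k:cv2.resize(i[y:y+h,x:x+w],None,fx=k,fy=k,interpolation=cv2.INTER_CUBIC)
p=proj('side1',s['eef_pos']).astype(int);q=proj('scene1',s['eef_pos']).astype(int);print(p,q)
cl=lambda p:(min(max(p[0]-60,0),520),min(max(p[1]-100,0),330))
cv2.imwrite('pics/z4.png',np.hstack([r(a,*cl(p),120,150,3),r(b,*cl(q),120,150,3)]))
print(cl(p),cl(q))
```

```text
[0.47442899 0.03938252 0.07344394] [-0.25843557  0.10853648 -0.35154754] [ 4.97322869e-01  1.97132263e-01 -6.17403738e-01 -2.84707868e-04
 -7.56702312e-01  1.13684915e+00]
[332 291] [340 259]
(np.int64(272), np.int64(191)) (np.int64(280), np.int64(159))
```

View pics/z4.png

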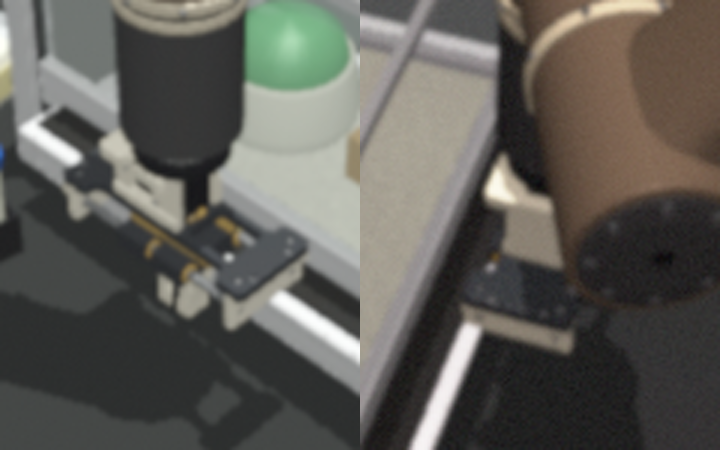

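The closed fingers stand just in front of the lip near mid-length, and the gripper body is above and clear of it. I'll press in gently and watch the force.

{"api": "step_arm", "payload": {
  "rows": [
    [0.005, 0, 0, 0, 0],
    [0.01, 0, 0, 0, 0],
    [0.015, 0, 0, 0, 0],
    [0.02, 0, 0, 0, 0],
    [0.022, 0, 0, 0, 0],
    [0.024, 0, 0, 0, 0],
    [0.024, 0, 0, 0, 0],
    [0.024, 0, 0, 0, 0]
  ]
}}

```text
t: 4.35
eef_pos: [0.4988, 0.0393, 0.0735]
ee_rot: [3.142, 0.0, 0.063]
force: [0.1, 0.1, -0.3]
width: 0.0009
gripper_force: 0.0
```

{"api": "step_arm", "payload": {
  "rows": [
    [0.002, 0, 0, 0, 0],
    [0.004, 0, 0, 0, 0],
    [0.006, 0, 0, 0, 0],
    [0.006, 0, 0, 0, 0],
    [0.006, 0, 0, 0, 0]
  ]
}}

```text
t: 4.85
eef_pos: [0.4997, 0.039, 0.0717]
ee_rot: [3.141, 0.009, 0.062]
force: [-15.3, 8.1, 1.8]
width: 0.0006
gripper_force: 7.3
```

Contact is on the front face at about 15 N. I'll try raising it a little to see whether the lip follows.

{"api": "step_arm", "payload": {
  "rows": [
    [0, 0, 0.003, 0, 0],
    [0, 0, 0.006, 0, 0],
    [0, 0, 0.009, 0, 0],
    [0, 0, 0.012, 0, 0],
    [0, 0, 0.015, 0, 0]
  ]
}}

```text
t: 5.35
eef_pos: [0.4997, 0.0387, 0.0863]
ee_rot: [3.141, 0.009, 0.062]
force: [-11.9, 5.3, -4.6]
width: 0.0003
gripper_force: 5.6
```

Run:
```python
from h import *
print(arm.get_state()['force'])
a=grab('side','side2')['color'].astype(int);b=cv2.imread('pics/side1.png').astype(int)
# lip right end white corner: vertical bright profile near column 415
for f in(b,a): 
    for c in(405,415): print(c,f[315:340,c].mean(1).astype(int))
```

```text
[-11.87613772   5.26375963  -4.63595571]
405 [226 244 248 246 239 222 192 161 145 145 146 147 146 146 143 137 115  82
  54  47  45  46  46  46  46]
415 [ 65  64  64  64  75 134 198 232 244 247 244 235 216 185 155 143 144 145
 146 146 145 143 136 114  80]
405 [236 218 192 168 161 160 154 148 146 146 146 147 147 146 144 137 115  82
  54  46  47  47  47  46  46]
415 [ 75 132 196 231 245 247 244 236 218 189 167 166 162 153 147 145 145 145
 146 146 145 144 135 114  81]
```

The lip rose by about 4 px (13 mm) and stuck with the fingers, with 4.6 N of lift. I'll press slightly more and keep going up steadily.

{"api": "step_arm", "payload": {
  "rows": [
    [0.001, 0, 0.003, 0, 0],
    [0.002, 0, 0.006, 0, 0],
    [0.003, 0, 0.01, 0, 0],
    [0.003, 0, 0.014, 0, 0],
    [0.003, 0, 0.018, 0, 0],
    [0.003, 0, 0.022, 0, 0],
    [0.003, 0, 0.026, 0, 0],
    [0.003, 0, 0.03, 0, 0],
    [0.003, 0, 0.034, 0, 0],
    [0.003, 0, 0.038, 0, 0],
    [0.003, 0, 0.042, 0, 0],
    [0.003, 0, 0.046, 0, 0],
    [0.003, 0, 0.05, 0, 0],
    [0.003, 0, 0.054, 0, 0],
    [0.003, 0, 0.058, 0, 0],
    [0.003, 0, 0.062, 0, 0],
    [0.003, 0, 0.066, 0, 0],
    [0.003, 0, 0.07, 0, 0]
  ]
}}

```text
t: 7.2
eef_pos: [0.4998, 0.0386, 0.1546]
ee_rot: [3.141, 0.016, 0.061]
force: [-20.2, 6.9, -4.3]
width: 0.0006
gripper_force: 9.8
```

```bash
cat > m.py <<'E'
from h import *
import sys
n=sys.argv[1]
a=grab('side','side'+n)['color']; b=grab('scene','scene'+n)['color']
r=lambda i,x,y,w,h,k:cv2.resize(i[y:y+h,x:x+w],None,fx=k,fy=k,interpolation=cv2.INTER_CUBIC)
cv2.imwrite(f'pics/zm{n}.png',np.hstack([r(a,380,230,100,120,4),r(b,310,90,100,120,4)]))
print(arm.get_state()['force'],arm.get_state()['eef_pos'])
O=np.array([.566,.0404,0]);xd=np.array([.998,.0626,0]);yd=np.array([-.0626,.998,0])
# predicted front-top right lip corner pixel vs height; find bright->mid edge along its track just inside lip end
from scipy.ndimage import map_coordinates as mc
for yy in(-.225,-.235):
  zs=np.arange(.07,.32,.001); pts=[proj('side'+n,O-.055*xd+yy*yd+[0,0,z]) for z in zs]
  g=a.mean(2); v=mc(g,[[p[1] for p in pts],[p[0] for p in pts]],order=1)
  d=np.gradient(cv2.GaussianBlur(v.reshape(-1,1),(1,7),0).ravel()); i=np.argsort(-d)[:4]; print(yy,[(round(zs[k],3),int(v[k]),round(d[k],1)) for k in i])
E
python3 m.py 3
```

```text
[-22.7640356    9.45347557   2.92643895] [0.49977017 0.03860695 0.15515152]
-0.225 [(np.float64(0.233), 97, np.float64(11.2)), (np.float64(0.232), 85, np.float64(11.2)), (np.float64(0.234), 108, np.float64(10.5)), (np.float64(0.231), 72, np.float64(10.3))]
-0.235 [(np.float64(0.232), 87, np.float64(11.4)), (np.float64(0.233), 99, np.float64(11.2)), (np.float64(0.231), 75, np.float64(10.8)), (np.float64(0.234), 111, np.float64(10.2))]
```

View pics/zm3.png

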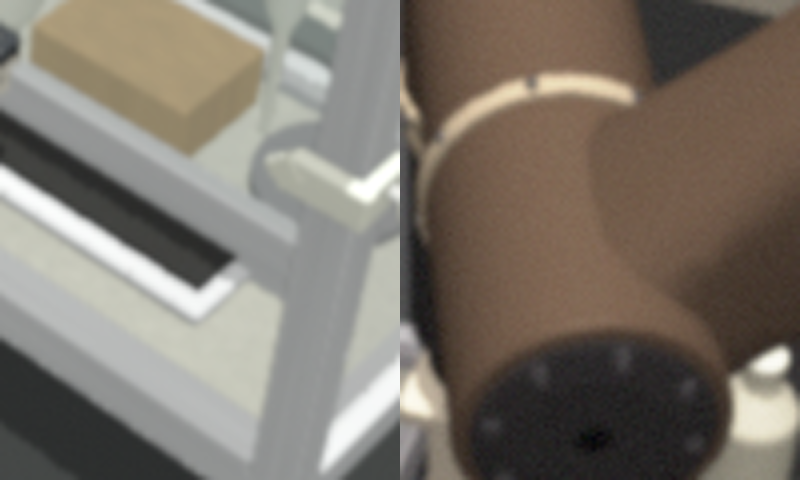

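In the side view the lip's front right top corner is at about (429.2,308.5). The pointer is unmoved, its tip at about (447,270.5).

```bash
cat > k.py <<'E'
from h import *
import sys
O=np.array([.566,.0404,0]);xd=np.array([.998,.0626,0]);yd=np.array([-.0626,.998,0])
def zfit(f,v,x,y):
    zs=np.linspace(.05,.35,601);p=np.array([proj(f,O+x*xd+y*yd+[0,0,z]) for z in zs]);i=np.argmin(abs(p[:,1]-v));return zs[i].round(4),p[i].round(1)
E
python3 - <<'E'
from k import *
print('start side',zfit('side0',333.5,-.055,-.245),'scene',zfit('scene0',179.3,-.055,-.245),'L',zfit('side0',235,-.055,.245),zfit('scene0',338,-.055,.245))
print('now',zfit('side3',308.5,-.055,-.245))
print('tip',zfit('side3',270.5,-.023,-.251),zfit('scene0',119,-.023,-.251))
E
```

```text
start side (np.float64(0.0965), array([426.2, 333.4])) scene (np.float64(0.091), array([355.8, 179.3])) L (np.float64(0.0875), array([278.7, 235. ])) (np.float64(0.088), array([290.3, 338.1]))
now (np.float64(0.1775), array([430.3, 308.6]))
tip (np.float64(0.2695), array([447.6, 270.6])) (np.float64(0.272), array([349.1, 118.9]))
```

{"api": "step_arm", "payload": {
  "rows": [
    [0, 0, 0.003, 0, 0],
    [0, 0, 0.007, 0, 0],
    [0, 0, 0.011, 0, 0],
    [0, 0, 0.016, 0, 0],
    [0, 0, 0.021, 0, 0],
    [0, 0, 0.026, 0, 0],
    [0, 0, 0.031, 0, 0],
    [0, 0, 0.036, 0, 0],
    [0, 0, 0.041, 0, 0],
    [0, 0, 0.046, 0, 0],
    [0, 0, 0.051, 0, 0],
    [0, 0, 0.056, 0, 0],
    [0, 0, 0.061, 0, 0],
    [0, 0, 0.066, 0, 0],
    [0, 0, 0.071, 0, 0],
    [0, 0, 0.076, 0, 0],
    [0, 0, 0.081, 0, 0],
    [0, 0, 0.085, 0, 0],
    [0, 0, 0.089, 0, 0],
    [0, 0, 0.092, 0, 0]
  ]
}}

```text
t: 9.3
eef_pos: [0.4997, 0.0386, 0.2463]
ee_rot: [3.141, 0.017, 0.062]
force: [-22.5, 4.2, -4.2]
width: 0.0005
gripper_force: 11.1
```

```bash
sed -i 's/a,380,230,100,120,4/a,400,240,80,80,6/;s/b,310,90,100,120,4/b,330,90,40,60,8/;s/np.hstack(\[r(a/np.hstack([r(a/' m.py; python3 m.py 4
```

```text
[-25.33585519   5.43971238  -0.33367007] [0.49973377 0.03863314 0.24669288]
-0.225 [(np.float64(0.263), 193, np.float64(9.9)), (np.float64(0.264), 205, np.float64(9.8)), (np.float64(0.317), 76, np.float64(9.7)), (np.float64(0.316), 63, np.float64(9.7))]
-0.235 [(np.float64(0.263), 190, np.float64(9.3)), (np.float64(0.264), 200, np.float64(9.2)), (np.float64(0.317), 71, np.float64(9.1)), (np.float64(0.316), 60, np.float64(9.0))]
```

View pics/zm4.png

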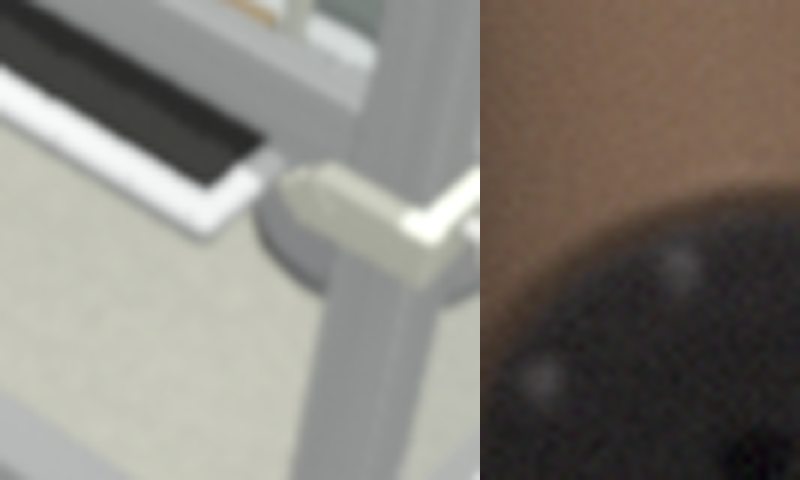

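The lip's front right corner is at side (434.2,278.7), top edge 278.4, bottom edge about 281. The pointer tip is at about (446.8,271.2) and unmoved. The scene camera is blocked by the arm.

Run:
```python
from k import *
for v in(278.4,278.8,281): print('lip',v,zfit('side4',v,-.055,-.245))
for v in(270.8,271.3,271.8): print('tip',zfit('side4',v,-.023,-.251))
```

```text
lip 278.4 (np.float64(0.2665), array([435.3, 278.3]))
lip 278.8 (np.float64(0.265), array([435.2, 278.9]))
lip 281 (np.float64(0.259), array([434.9, 281. ]))
tip (np.float64(0.269), array([447.6, 270.7]))
tip (np.float64(0.2675), array([447.5, 271.3]))
tip (np.float64(0.266), array([447.4, 271.8]))
```

The lip line is about 6 mm low. I'll raise 6 mm, pause, then back straight off.

{"api": "step_arm", "payload": {
  "rows": [
    [0, 0, 0.002, 0, 0],
    [0, 0, 0.004, 0, 0],
    [0, 0, 0.006, 0, 0],
    [0, 0, 0.006, 0, 0],
    [-0.003, 0, 0.006, 0, 0],
    [-0.006, 0, 0.006, 0, 0],
    [-0.01, 0, 0.006, 0, 0],
    [-0.015, 0, 0.006, 0, 0],
    [-0.025, 0, 0.006, 0, 0],
    [-0.04, 0, 0.006, 0, 0],
    [-0.06, 0, 0.006, 0, 0],
    [-0.08, 0, 0.006, 0, 0]
  ]
}}

```text
t: 10.6
eef_pos: [0.4265, 0.0391, 0.2565]
ee_rot: [-3.141, -0.0, 0.063]
force: [0.7, 1.1, 1.0]
width: 0.0003
gripper_force: 0.0
```

{"api": "step_arm", "payload": {
  "rows": [
    [-0.005, 0.04, 0.01, 0, 0],
    [-0.01, 0.08, 0.02, 0, 0],
    [-0.02, 0.12, 0.03, 0, 0],
    [-0.03, 0.16, 0.03, 0, 0],
    [-0.04, 0.2, 0.03, 0, 0],
    [-0.05, 0.24, 0.03, 0, 0],
    [-0.06, 0.28, 0.03, 0, 0],
    [-0.07, 0.32, 0.03, 0, 0],
    [-0.08, 0.36, 0.03, 0, 0],
    [-0.09, 0.4, 0.03, 0, 0],
    [-0.1, 0.44, 0.03, 0, 0],
    [-0.11, 0.48, 0.03, 0, 0],
    [-0.11, 0.48, 0.03, 0, 0],
    [-0.11, 0.48, 0.03, 0, 0]
  ]
}}

```text
t: 12.0
eef_pos: [0.3168, 0.5194, 0.2861]
ee_rot: [3.141, 0.0, 0.065]
force: [-0.3, -1.2, 0.7]
width: 0.0005
gripper_force: 0.0
```

```bash
sed -i 's/b,330,90,40,60,8/b,330,90,40,60,8/' m.py; python3 m.py 5
```

```text
[ 0.51242895 -0.45502357 -0.69360307] [0.31767224 0.51847069 0.28690653]
-0.225 [(np.float64(0.271), 189, np.float64(9.9)), (np.float64(0.272), 200, np.float64(9.6)), (np.float64(0.27), 178, np.float64(9.3)), (np.float64(0.273), 211, np.float64(8.6))]
-0.235 [(np.float64(0.271), 189, np.float64(10.1)), (np.float64(0.272), 200, np.float64(9.7)), (np.float64(0.27), 178, np.float64(9.5)), (np.float64(0.273), 209, np.float64(8.7))]
```

View pics/zm5.png

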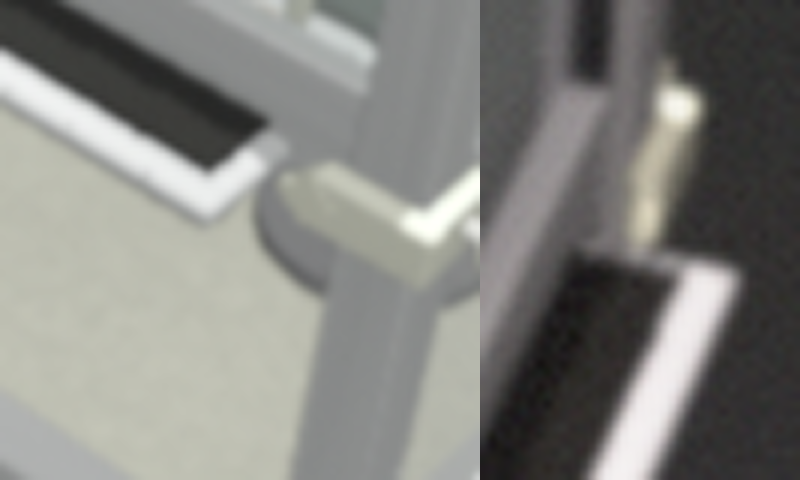

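The hand is away. The side view has the lip corner at (434.6,275.8). The scene view has it at (362.5,123.8), with the pointer just beyond the lip's end.

Run:
```python
from k import *
print('lip top',zfit('side5',275.6,-.055,-.245),zfit('scene5',123.8,-.055,-.245), tri([('side5',434.6,275.6),('scene5',362.5,123.8)]))
print('tip',zfit('side5',271.2,-.023,-.251),zfit('scene0',119.5,-.023,-.251))
for n in('scene','side'):
    for f in(n+'0',n+'5'):
        h=cv2.cvtColor(cv2.imread(f'pics/{f}.png'),cv2.COLOR_BGR2HSV);M=cv2.inRange(h,(100,150,120),(120,255,255))
        x=cv2.connectedComponentsWithStats(M);print(f,[c.round(1).tolist() for c,s in zip(x[3][1:],x[2][1:]) if s[4]>350][:2])
a,b=[cv2.imread(f'pics/side{i}.png')[340:410,370:420].astype(int) for i in(0,5)];print('bottle diff',abs(a-b).max())
a,b=[cv2.imread(f'pics/side{i}.png')[255:295,440:495].astype(int) for i in(0,5)];print('ptr diff',abs(a-b)[:,15:].max())
```

```text
lip top (np.float64(0.274), array([435.8, 275.6])) (np.float64(0.2705), array([361.4, 123.9])) (array([ 0.52404751, -0.20580983,  0.27359846]), [np.float64(0.0009083644531178459), np.float64(0.0009083644531177501)])
tip (np.float64(0.2675), array([447.5, 271.3])) (np.float64(0.2705), array([349. , 119.4]))
scene0 [[325.0, 343.6]]
scene5 []
side0 [[256.4, 241.6], [98.6, 289.6]]
side5 [[256.4, 241.7], [98.4, 289.6]]
bottle diff 25
ptr diff 43
```

```bash
python3 -c "
from station import arm
print(arm.job_done())"
```

```text
the job is handed in; nothing more can be done
None
```

The window is up with its lip line within about 2 mm of the pointer's height by camera, the hand is clear, and the job is handed in (no verdict shown), but I did not push from beneath: the moves can't tilt the vertical fingers under the lip, so they pressed its front face at 12–25 N and lifted it by friction, without gripping the lip or pressing the pane, and the pointer, rack and bottle look unmoved (tip box not re-checked).

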